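Sort bar ends with the roll ramp

ROBOT

A 6-joint arm with a two-finger parallel gripper is mounted at the origin on the work surface. World frame = base frame: x ahead of the robot, y to its left, z up, the work surface at z = 0. Lengths are in m, angles in rad, forces in N, time in s.
With the tool pointing down it reaches from about 0.275 to 0.85 m from the base axis. Payload 19 kg.
Tool frame: the origin (TCP) lies at the centre of the arm's flange, where the gripper is bolted on; the fingertips stand 173 mm ahead of it and the grasp point (between the pads) lies 155 mm ahead of it (arm.tip_extent is the z of the fingertips in the tool frame, in m); z points along the fingers, y is the line along which they close (so a half turn about z gives the same grasp; the last joint's range is limited). The gripper opens to 85 mm and grips with 20 to 120 N. Pads are 22 mm wide; open, the fingers measure 114 mm over their backs; the gripper's body (76 mm by 85 mm) begins 54 mm behind the grasp point. The pads swing forward as they close: fully open they stand 13 mm farther back than shut.
Start: joints at [1.184, 0.15, 1.437, -0, 1.554, -0.134], TCP at [0.144, 0.557, 0.405] pointing down, gripper open.
Joint ranges: [-2.8, 2.8], [-0.68, 2.1], [0.12, 2.68], [-1.39, 4.53], [0.16, 2.79], [-2.81, 2.81]. Speed limits (rad/s): [1.89, 1.89, 2.22, 3.01, 3.01, 3.01].

INTERFACE

Orientations are given as a unit quaternion [x, y, z, w].
In Python, from plant import arm, get_image, calibration, boxes_of gives the robot as it stands.
- The arm moves only by the shell command python3 -m pendant 'ROWS' [FORCE]. ROWS is JSON, a list that holds one entry, the list of rows, each a list of 7 numbers: the turn, a rotation vector about the tool's x, y, z in degrees, then the shift along the tool's x, y, z in mm, then the closure, from -1 (fully open) to 1 (shut). In form: [[[rx, ry, rz, x, y, z, hand], ...]]. A call has 1 to 5 rows; each row is the pose to reach, as a shift and turn from the pose commanded when the call began, along the tool's axes at that moment; what a row does not reach only later rows make up. A row lasts 1/10 s, in which the tool goes at most 50 mm and 8.59 degrees, less where a joint would pass 70% of its speed; a pose out of reach is approached as far as the arm can. A call with a gripper value outside its range is refused whole. The fingers move at their own pace and stop on an object; FORCE is the grip in N (left out, the last holds). Time passes only in rows, so rows that repeat a pose let the fingers close. It gives the time, the measured TCP pose, the force, the opening and the grip force at its end, in the units of the state.
- arm.get_obs(): the state, without advancing time (a new reading comes with each control period).
- get_image(name): name is "scene" or "top" or "wrist"; returns the picture (384x512x3 uint8, red, green, blue); there is no depth.
- calibration(name): a dict with "mtx" (3x3 intrinsics, pixels), "extrinsics" (4x4, takes a point from world to camera coordinates). Camera axes: x right, y down, z forward; pixel columns grow to the right and rows downward; lengths in m; the calibration is good to about 2 mm. A picture is of the moment at which its call begins: read the wrist's pose just before it. calibration takes no time and is no camera call; for the wrist camera it gives the pose at the moment of the call.
- arm.sign_off(): hands the job in; it is judged then, once.
Trained networks look in the newest picture that a camera, given by its name, has taken for a name from the list of things; names that differ only in an ending like _2 or _b are one class to them, and where a whole thing is asked for, a point or a joint stands for the part that bears it (a point fixed in the world has none). Each returns a list of dicts, best first, with "conf" (0 to 1); they miss things now and then, are a little off and sometimes report something else, mostly with a low value. They report only what shows in the picture. A call takes as long as a camera call. They do not tell look-alikes from the thing itself.
- boxes_of(label, camera): "extent" ([centre column, centre row, width, height] in pixels, round what is visible of it).
The state is a dict: "time_s": time; "q": joint angles; "qvel": joint speeds; "tau": joint torques, N m; "tool_pos": TCP position; "tcp_rot": TCP orientation; "force": force on the tool from outside, world axes, zero at the start; "torque": the same for the moment, N m; "finger_gap": opening from 0.0 (shut) to 1.0 (fully open); "finger_force": force on a finger pad.
Only numpy, scipy, OpenCV 4.12 (cv2) and the standard library are available. Lean on these libraries where they do the work, as an engineer would, in place of code of your own. Each camera call takes 0.05 s, during which the arm holds its last target. There are 200 camera calls.

TASK

Sort the two steel bar ends lying on the forge bench by whether they roll. Lay the round one across the upper end of the ramp and let go, so that it rolls down by itself into the catch tray at the foot, without being held or pushed further down the ramp; put the square one, which would not roll, in the wooden box.

Things in the scene. Friction and masses are not known exactly. Their poses are not given: they have to be found in the camera images.
- round_bar_center (a point): Centre of the round bar end: a plain bright steel cylinder, 28 mm in diameter and 100 mm long, about 0.5 kg, lying on the bench (centre 14 mm up). Its long axis is the x axis of this frame. It rolls freely.
- square_bar_center (a point): Centre of the square bar end: a plain bright steel block, 28 x 28 mm in section and 70 mm long, about 0.4 kg, lying flat on the bench (centre 14 mm up). Its long axis is the x axis of this frame.
- ramp: Fixed ramp with catch tray, 352 mm long (x), 154 wide (y). Origin: footprint centre, at bench height; x is level and points downhill. Steel plate, 130 mm wide between 10 mm high rails, falls at 8 degrees from x=-176 (81.5 mm up) to x=84 (45 up). Let go at about x=-116, y=0 (73 up); the upper end is x<-30. Tray: x 84 to 164, floor 6 up, walls 45 to 55 high. A freed bar leans on the downhill finger until that lifts.
- box: Open plywood box, fixed to the bench, 160 mm (x) by 140 mm (y), 50 mm high, walls and floor 8 mm thick, so inside 144 x 124 mm. Origin: centre of its underside, at bench height; z is up.
Not all that is in view belongs to the job. Leave any red or turquoise look-alike of the part that bears square_bar_center alone.

How it is judged:
By the outcome, as a careful person would: the job done as asked, in the order asked, and still so for the second after the job is handed in, with the robot touching nothing.
It also fails if it takes over 58 s, if anything falls off the work surface, if the arm or the gripper's body presses on something with over 40 N, if the wrist force passes 120 N, or if a joint passes its speed limit or range.

## Working session

There is one attempt and no reset: what is moved stays moved. The work goes in short steps, Python scripts to look and compute and a shell command to move; the robot and the scene stay as the last step left them, time stands still between calls to the robot, and variables do not carry over. Pictures are saved under pics/ and viewed, at most 10 in all, crops included, and the job is handed in when it is done.

```bash
mkdir -p pics; ls; python3 - <<'E'
from plant import arm,get_image,calibration,boxes_of
import cv2,numpy as np
for c in ["top","scene"]:
    im=get_image(c); cv2.imwrite(f"pics/{c}0.png",im[:,:,::-1])
    K=calibration(c); print(c,np.round(K["mtx"],1).tolist(),np.round(K["extrinsics"],3).tolist())
    for l in ["round_bar_center","square_bar_center","ramp","box"]:
        print(l,[(np.round(d["extent"]).tolist(),round(d["conf"],2)) for d in boxes_of(l,c)][:4])
print(arm.get_obs()["time_s"])
E
```

```text
pics
top [[398.5, 0.0, 257.8], [0.0, 398.5, 189.7], [0.0, 0.0, 1.0]] [[0.0, -1.0, -0.025, 0.029], [-0.996, 0.002, -0.092, 0.564], [0.092, 0.025, -0.995, 1.142], [0.0, 0.0, 0.0, 1.0]]
round_bar_center [([192.0, 226.0, 16.0, 35.0], 0.62)]
square_bar_center [([183.0, 170.0, 20.0, 23.0], 0.84), ([151.0, 189.0, 22.0, 13.0], 0.64), ([187.0, 135.0, 20.0, 27.0], 0.57)]
ramp [([286.0, 195.0, 78.0, 132.0], 0.88)]
box [([357.0, 185.0, 50.0, 55.0], 0.78)]
scene [[468.0, 0.0, 257.6], [0.0, 468.0, 189.8], [0.0, 0.0, 1.0]] [[0.751, 0.66, -0.007, -0.436], [0.474, -0.547, -0.69, -0.231], [-0.459, 0.515, -0.724, 1.295], [0.0, 0.0, 0.0, 1.0]]
round_bar_center [([279.0, 131.0, 41.0, 23.0], 0.77)]
square_bar_center [([346.0, 126.0, 15.0, 25.0], 0.86), ([343.0, 155.0, 25.0, 28.0], 0.81), ([376.0, 179.0, 28.0, 26.0], 0.8)]
ramp [([232.0, 208.0, 185.0, 135.0], 0.89)]
box []
0.5
```

```bash
python3 - <<'E'
import cv2
im=cv2.imread("pics/top0.png")
cv2.imwrite("pics/t1.png",cv2.resize(im[90:290,130:397],None,fx=3,fy=3,interpolation=cv2.INTER_CUBIC)[:600,:800])
cv2.imwrite("pics/s1.png",cv2.imread("pics/scene0.png"))
E
```

```text
(no output)
```

View pics/t1.png

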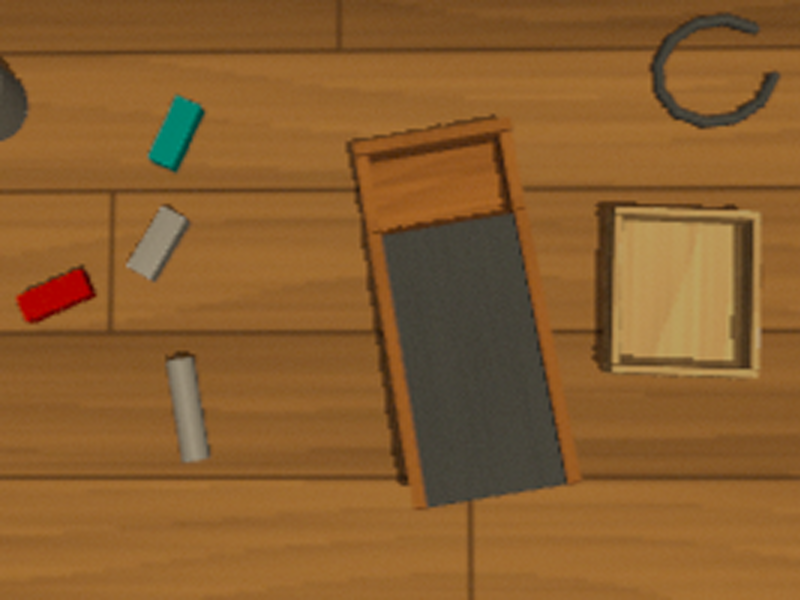

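View pics/s1.png

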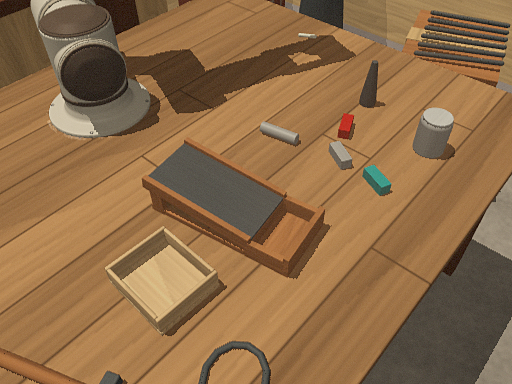

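```bash
cat > h.py <<'E'
import numpy as np,cv2
from plant import arm,get_image,calibration,boxes_of
def ray(c,uv,z,K=None):
    K=K or calibration(c); E=np.array(K["extrinsics"]); M=np.array(K["mtx"])
    R,t=E[:3,:3],E[:3,3]; o=-R.T@t
    d=R.T@np.linalg.inv(M)@np.array([uv[0],uv[1],1.]); return o+d*(z-o[2])/d[2]
def proj(K,P):
    E=np.array(K["extrinsics"]); p=(E[:3,:3]@np.asarray(P).T).T+E[:3,3]; q=(np.array(K["mtx"])@p.T).T; return q[:,:2]/q[:,2:]
def bar(c,im,win,z,K=None):
    u,v,w,h=win; x0,y0=int(max(u-w/2-6,0)),int(max(v-h/2-6,0)); x1,y1=int(u+w/2+6),int(v+h/2+6)
    hsv=cv2.cvtColor(np.ascontiguousarray(im[y0:y1,x0:x1]),cv2.COLOR_RGB2HSV)
    m=((hsv[:,:,1]<60)&(hsv[:,:,2]>90)).astype(np.uint8)
    n,l,s,_=cv2.connectedComponentsWithStats(m); k=1+np.argmax(s[1:,4])
    p=np.argwhere(l==k)[:,::-1]+[x0,y0]
    W=np.array([ray(c,q,z,K)[:2] for q in p])
    (cx,cy),(a,b),ang=cv2.minAreaRect((W*1000).astype(np.float32))
    if a<b: ang+=90
    return np.round([cx,cy,max(a,b),min(a,b),(ang+90)%180-90],1)
E
python3 - <<'E'
from h import *
from scipy.optimize import least_squares
im=get_image("top");K=calibration("top")
print("round",bar("top",im,(192,226,16,35),.018)); print("sq",bar("top",im,(183,170,20,23),.026))
f=lambda p:np.array(p)/3+[129.67,89.67]
def fit(P,U,x0):
    P=np.array(P);U=f(U)
    def r(x):
        c,s=np.cos(x[2]),np.sin(x[2]);W=np.c_[x[0]+c*P[:,0]-s*P[:,1],x[1]+s*P[:,0]+c*P[:,1],P[:,2]]
        return (proj(K,W)-U).ravel()
    o=least_squares(r,x0,loss='soft_l1');print(np.round(o.x,3),np.degrees(o.x[2]),np.round(o.fun,1))
g=ray("top",(286,195),.05);b=ray("top",(357,185),.05)
# plate corners; upper end and lower edge, outer corners
fit([[-.176,-.065,.0815],[-.176,.065,.0815],[.084,-.065,.045],[.084,.065,.045],[-.176,-.077,.0915],[-.176,.077,.0915],[.164,.065,.05]],
 [[567,484],[427,507],[514,213],[383,233],[580,481],[415,508],[370,158]],[g[0],g[1],0.1])
fit([[.08,.07,.05],[.08,-.07,.05],[-.08,-.07,.05],[-.08,.07,.05]],[[613,207],[760,212],[758,377],[611,371]],[b[0],b[1],0])
fit([[.07,.08,.05],[.07,-.08,.05],[-.07,-.08,.05],[-.07,.08,.05]],[[613,207],[760,212],[758,377],[611,371]],[b[0],b[1],0])
o=arm.get_obs();print(o["tool_pos"],o["tcp_rot"],o["force"]);from scipy.spatial.transform import Rotation as R;print(np.round(R.from_quat(o["tcp_rot"]).as_matrix(),3))
E
```

```text
round [457.8 221.9  96.2  19.8  10.5]
sq [621.2 252.7  67.4  25.3 -29.6]
[ 0.553 -0.048  0.162] 9.268658169723755 [ 0.1 -0.2 -0.  -0.2  0.4 -0.1 -0.2  0.6  0.6  0.4 -0.4  0.5 -0.3 -1.6]
[ 0.57  -0.259 -0.037] -2.111632115750288 [ 0.1 -0.4  0.1 -0.5  0.2  0.3 -0.4  0.5]
[ 0.569 -0.259 -0.022] -1.277061704898843 [-3.9  3.5  3.1  2.8  4.1 -3.3 -3.6 -2.5]
[0.14383797 0.55669446 0.40462268] [ 1.26076151e-01  9.92020559e-01 -1.17055060e-04 -1.54729281e-05] [ 0.11025912 -1.0320647  -0.73670151]
[[-0.968  0.25  -0.   ]
 [ 0.25   0.968 -0.   ]
 [ 0.    -0.    -1.   ]]
```

Look-alikes in the top picture: grey block (183,170), red (149,188) and turquoise (188,134). The plain steel grey one fits and the crop confirms it. The round bar is at (192,226). The ramp and box fits match within about 1 px.

```bash
cat > go.py <<'E'
import sys,numpy as np
from plant import arm
from scipy.spatial.transform import Rotation as R
# target x y z (mm) of TCP, angle of tool y (deg), tilt about tool x -> remaining turn/shift in tool axes
def go(x,y,z,a,tilt=0):
    o=arm.get_obs(); r=R.from_quat(o["tcp_rot"]); t=np.radians(a)
    Y=np.array([np.cos(t),np.sin(t),0]);Z=np.array([0,0,-1.]);X=np.cross(Y,Z)
    T=R.from_matrix(np.c_[X,Y,Z])*R.from_rotvec([np.radians(tilt),0,0])
    print("turn",np.round((r.inv()*T).as_rotvec(degrees=True),1),"shift",np.round(r.inv().apply(np.array([x,y,z])-1000*np.array(o["tool_pos"])),1),"F",np.round(o["force"],1),"gap",round(float(o["finger_gap"]),3),"t",o["time_s"])
if __name__=="__main__": print(arm.tip_extent); go(*map(float,sys.argv[1:]))
E
python3 -m pendant '[[[0,0,-5,-39,-24,10,-1],[0,0,-10,-78,-48,20,-1],[0,0,-15,-117,-72,30,-1],[0,0,-20,-156,-96,40,-1],[0,0,-25,-195,-120,50,-1]]]'
python3 go.py 458 222 300 100.5
```

```text
time_s: 1.05
tool_pos: [0.3034, 0.3902, 0.3545]
tcp_rot: [-0.094, 0.996, 0.0, 0.0]
force: [-0.4, 1.5, 0.5]
finger_gap: 0.999
finger_force: 0.0
0.1734
turn [0.  0.  0.2] shift [-120.5 -194.1   54.5] F [-0.4  1.5  0.5] gap 0.999 t 1.05
```

```bash

python3 -m pendant '[[[0,0,0,-24,-39,11,-1],[0,0,0,-48,-78,22,-1],[0,0,0,-72,-116,33,-1],[0,0,0,-96,-155,44,-1],[0,0,0,-120,-194,54,-1]]]' >/dev/null
python3 -m pendant '[[[0,0,0,-120,-194,54,-1]]]' >/dev/null; python3 -c 1
python3 - <<'E'
from h import *; from go import go
go(458,222,300,100.5)
K=calibration("wrist");im=get_image("wrist");cv2.imwrite("pics/w1.png",im[:,:,::-1])
for d in boxes_of("round_bar_center","wrist")[:3]:
    print(np.round(d["extent"]),d["conf"])
    try:print(bar("wrist",im,d["extent"],.020,K))
    except Exception as e:print(e)
E
```

```text
turn [0. 0. 0.] shift [ 24.4  41.8 -10.9] F [0.9 1.  0.8] gap 0.998 t 1.65
[311. 166.  41. 136.] 0.82
[458.7 218.8 101.1  26.1  10.2]
```

View pics/w1.png

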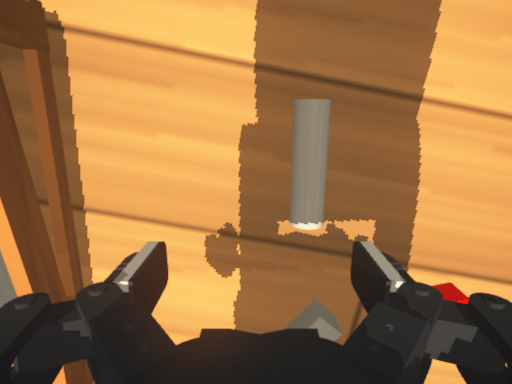

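The bar shows at wrist pixel (311,166), with its axis square to the closing line. The grey block peeks in at (315,325) and the red one at (450,293), both clear of the fingers. The measured size is 101 x 26 mm, which agrees with what was given.

```bash

python3 -m pendant '[[[0,0,0,12,20,20,-1],[0,0,0,24,39,50,-1],[0,0,0,24,39,80,-1],[0,0,0,24,39,100,-1],[0,0,0,24,39,112,-1]]]'; python3 go.py 458.5 219.5 177 100.3
python3 -m pendant '[[[0,0,0,0,0,0,1],[0,0,0,0,0,0,1],[0,0,0,0,0,0,1],[0,0,0,0,0,0,1],[0,0,0,0,0,0,1]]]' 60;  python3 go.py 458.5 219.5 177 100.3
```

```text
time_s: 2.25
tool_pos: [0.4574, 0.2211, 0.1758]
tcp_rot: [-0.092, 0.996, -0.0, -0.001]
force: [0.2, -0.3, 0.5]
finger_gap: 0.995
finger_force: 0.0
0.1734
turn [-0.  -0.1  0.2] shift [-0.8 -1.8 -1.2] F [ 0.2 -0.3  0.5] gap 0.995 t 2.25
time_s: 2.75
tool_pos: [0.4583, 0.221, 0.1784]
tcp_rot: [-0.092, 0.996, 0.0, 0.001]
force: [-2.5, 1.2, 10.1]
finger_gap: 0.303
finger_force: 58.6
0.1734
turn [0.  0.1 0.2] shift [ 0.1 -1.5  1.4] F [-2.5  1.2 10.1] gap 0.303 t 2.75
```

Gap is 25.8 mm with 10 N upward, so the pads probably sit a little high on the bar. I'll regrasp slightly lower.

```bash

python3 -m pendant '[[[0,0,0,0,0,0,0],[0,0,0,0,0,0,0],[0,0,0,0,0,2,0],[0,0,0,0,0,2,0],[0,0,0,0,0,2,0]]]'; 
python3 -m pendant '[[[0,0,0,0,0,0,1],[0,0,0,0,0,0,1],[0,0,0,0,0,0,1],[0,0,0,0,0,0,1],[0,0,0,0,0,0,1]]]' 60;  python3 go.py 458.5 219.5 177 100.3
```

```text
time_s: 3.25
tool_pos: [0.458, 0.2208, 0.1751]
tcp_rot: [-0.092, 0.996, -0.0, -0.0]
force: [0.2, -0.2, 0.4]
finger_gap: 0.501
finger_force: 0.0
time_s: 3.75
tool_pos: [0.458, 0.2209, 0.1754]
tcp_rot: [-0.092, 0.996, 0.0, 0.0]
force: [-3.1, -0.4, 5.1]
finger_gap: 0.301
finger_force: 58.7
0.1734
turn [0.  0.  0.2] shift [-0.2 -1.4 -1.6] F [-3.1 -0.4  5.1] gap 0.301 t 3.75
```

```bash

python3 -m pendant '[[[0,0,0,0,0,-15,1],[0,0,0,0,0,-50,1],[0,0,0,0,0,-90,1],[0,0,0,0,0,-125,1],[0,0,0,0,0,-125,1]]]'
python3 - <<'E'
from h import *; from go import go
go(438.5,-66.7,300,9.3)
im=get_image("wrist");cv2.imwrite("pics/w2.png",im[:,:,::-1])
E
```

```text
time_s: 4.25
tool_pos: [0.4586, 0.2211, 0.3045]
tcp_rot: [-0.092, 0.996, 0.001, 0.003]
force: [0.2, -0.0, -4.9]
finger_gap: 0.304
finger_force: 60.5
turn [ 0.3  0.3 91.2] shift [  72.4 -279.3    3.8] F [ 0.2 -0.  -4.9] gap 0.304 t 4.25
```

View pics/w2.png

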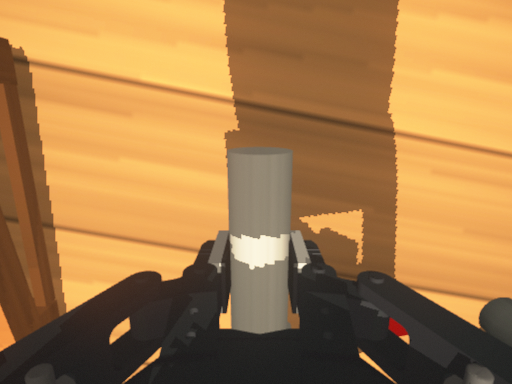

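The bar is held straight and level between the pads, at (260,235). Next, over to the ramp.

```bash

python3 -m pendant '[[[0,0,8,8,-30,0,1],[0,0,16,15,-60,0,1],[0,0,24,23,-90,0,1],[0,0,32,30,-120,0,1],[0,0,40,38,-148,0,1]]]' >/dev/null
python3 go.py 438.5 -66.7 300 9.3
```

```text
0.1734
turn [-0.1 -0.1 50.9] shift [ -59.1 -120.4   -1.6] F [ 0.9 -0.7 -5. ] gap 0.305 t 4.8
```

```bash

python3 -m pendant '[[[0,0,8,-12,-25,0,1],[0,0,16,-24,-49,0,1],[0,0,24,-36,-74,0,1],[0,0,32,-48,-98,0,1],[0,0,40,-59,-120,0,1]]]' >/dev/null
python3 go.py 468.1 -61.9 286 9.3 8
```

```text
0.1734
turn [ 7.8  0.7 10.9] shift [-5.9 28.5 12.3] F [ 0.1  0.1 -4.8] gap 0.304 t 5.3
```

```bash

python3 -m pendant '[[[3,0,5,-3,14,3,1],[6,0.5,9,-5,25,8,1],[7.8,0.7,10.9,-6,28,12,1],[7.8,0.7,10.9,-6,28,12,1]]]' >/dev/null
python3 - <<'E'
from h import *; from go import go
go(462.6,-62.8,246.8,9.3,8)
im=get_image("wrist");cv2.imwrite("pics/w3.png",im[:,:,::-1])
E
```

```text
turn [-0.1 -0.   0.3] shift [-1.1 -0.4 39.4] F [-0.1 -0.2 -4.3] gap 0.304 t 5.7
```

View pics/w3.png

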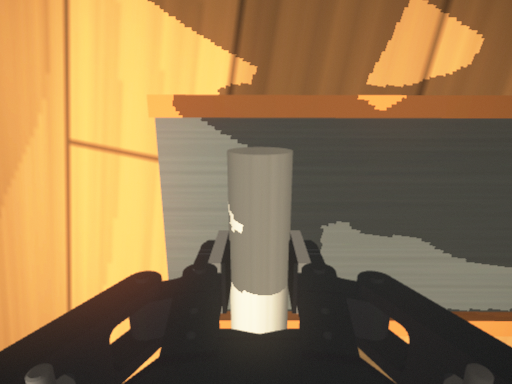

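```bash
python3 - <<'E'
from h import *
K=calibration("wrist")
c,s=np.cos(.162),np.sin(.162)
def rf(p): d=p[:2]-[.553,-.048]; return np.round(1000*np.array([c*d[0]+s*d[1],-s*d[0]+c*d[1]]),1)
for uv,z in [((300,118),.083),((450,118),.073),((420,310),.072),((420,310),.082),((159,200),.081),((164,270),.081)]: print(uv,z,rf(ray("wrist",uv,z,K)))
E
python3 -m pendant '[[[0,0,0,-1,0,20,1],[0,0,0,-1,0,30,1],[0,0,0,-1,0,36,1],[0,0,0,-1,0,38,1],[0,0,0,-1,0,38,1]]]'
```

```text
(300, 118) 0.083 [-92.7  63.5]
(450, 118) 0.073 [-13.1  64.2]
(420, 310) 0.072 [-11.7 -54.9]
(420, 310) 0.082 [-16.  -48.3]
(159, 200) 0.081 [-177.9   13. ]
(164, 270) 0.081 [-178.4  -35.6]
time_s: 6.25
tool_pos: [0.4633, -0.0628, 0.2507]
tcp_rot: [0.644, 0.762, -0.052, -0.044]
force: [0.0, -1.0, -5.0]
finger_gap: 0.299
finger_force: 60.9
```

Rail and upper-edge points agree with the ramp pose. Lowering the last few mm while watching the force.

```bash
python3 go.py 462.6 -62.8 246.8 9.3 8
python3 -m pendant '[[[0,0,0,0,0,1,1],[0,0,0,0,0,2,1],[0,0,0,0,0,2,1]]]';python3 go.py 462.6 -62.8 246.8 9.3 8
```

```text
0.1734
turn [0.2 0.1 0.3] shift [ 0.1 -0.2  4. ] F [ 0. -1. -5.] gap 0.299 t 6.25
time_s: 6.55
tool_pos: [0.4631, -0.0628, 0.2487]
tcp_rot: [0.644, 0.762, -0.052, -0.044]
force: [-0.6, 0.2, -5.0]
finger_gap: 0.308
finger_force: 60.9
0.1734
turn [0.2 0.1 0.3] shift [ 0.1 -0.3  2. ] F [-0.6  0.2 -5. ] gap 0.308 t 6.55
```

```bash

python3 -m pendant '[[[0,0,0,0,0,1,1],[0,0,0,0,0,1,1],[0,0,0,0,0,1,1]]]';
python3 -m pendant '[[[0,0,0,0,0,1,1],[0,0,0,0,0,1,1],[0,0,0,0,0,1,1]]]'
```

```text
time_s: 6.85
tool_pos: [0.4629, -0.0629, 0.2476]
tcp_rot: [0.644, 0.762, -0.052, -0.044]
force: [0.9, 0.1, -4.3]
finger_gap: 0.303
finger_force: 60.9
time_s: 7.15
tool_pos: [0.4629, -0.0629, 0.2468]
tcp_rot: [0.644, 0.762, -0.052, -0.044]
force: [-1.0, -0.1, -0.1]
finger_gap: 0.304
finger_force: 61.6
```

Contact: the plate now carries the bar. Open, let it settle, and lift clear.

```bash

python3 -m pendant '[[[0,0,0,0,0,0,0],[0,0,0,0,0,0,0],[0,0,0,0,0,0,0],[0,0,0,0,0,0,0],[0,0,0,0,0,0,0]]]'
python3 -m pendant '[[[0,0,0,0,0,-40,0],[0,0,0,0,0,-80,0],[0,0,0,0,0,-110,0],[0,0,0,0,0,-120,0],[0,0,0,0,0,-120,-1]]]'
python3 - <<'E'
from h import *; from go import go
go(621,252,320,60.4)
im=get_image("top");cv2.imwrite("pics/t2.png",cv2.resize(im[90:290,130:397,::-1],None,fx=3,fy=3)[:600,:800])
E
```

```text
time_s: 7.65
tool_pos: [0.4629, -0.0629, 0.2466]
tcp_rot: [0.644, 0.762, -0.052, -0.044]
force: [1.0, 1.1, 0.1]
finger_gap: 0.499
finger_force: 0.4
time_s: 8.15
tool_pos: [0.4791, -0.0601, 0.3664]
tcp_rot: [0.644, 0.762, -0.052, -0.043]
force: [-0.3, -0.4, -0.3]
finger_gap: 0.653
finger_force: 0.0
turn [ -7.3  -3.3 -50.7] shift [284.1 196.4  19.7] F [-0.3 -0.4 -0.3] gap 0.653 t 8.15
```

View pics/t2.png

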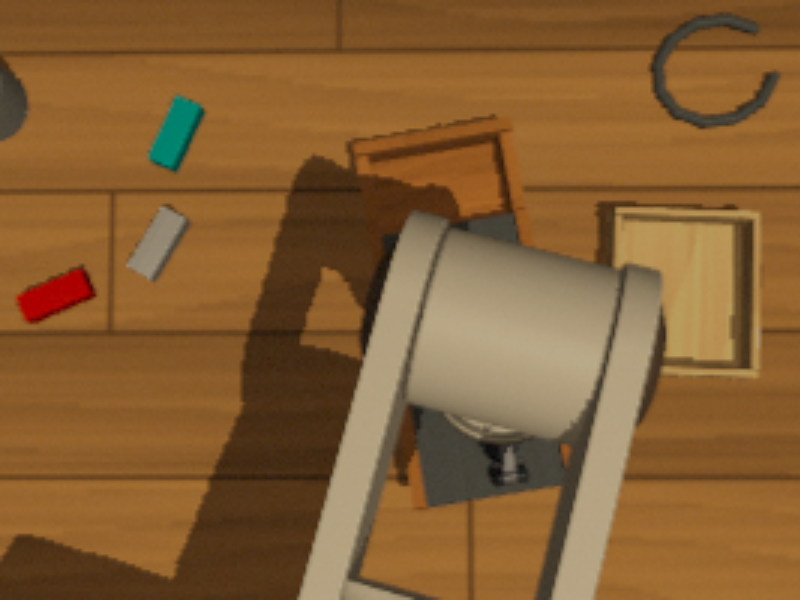

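The arm hides the ramp in this view. The grey block is undisturbed at crop pixel (158,243). I'll move on and look again on the way.

```bash

python3 -m pendant '[[[-1,-0.5,-7,30,20,0,-1],[-2,-1,-14,60,40,0,-1],[-3,-1.3,-21,90,60,0,-1],[-3.6,-1.6,-25,120,80,0,-1],[-4.2,-2,-30,150,100,0,-1]]]' >/dev/null
python3 - <<'E'
from h import *; from go import go
go(621,252,320,60.4)
im=get_image("top");cv2.imwrite("pics/t3.png",cv2.resize(im[90:290,130:397,::-1],None,fx=3,fy=3)[:600,:800])
for c in ("top","scene"):
  if c!="top": get_image(c)
  print([(np.round(d["extent"]).tolist(),round(d["conf"],2)) for d in boxes_of("round_bar_center",c)])
E
```

```text
turn [ -3.2  -1.6 -20.6] shift [ 67.4 148.5  22.1] F [ 0.  -0.3  0.5] gap 0.999 t 8.7
[([274.0, 145.0, 34.0, 16.0], 0.89)]
[]
```

View pics/t3.png

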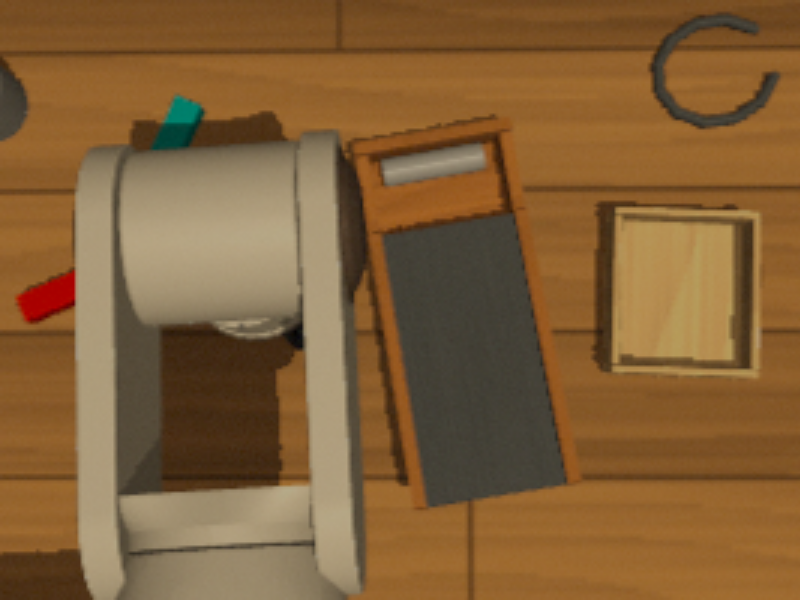

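The round bar lies in the catch tray at crop pixel (433,163). Now the square one.

```bash

python3 -m pendant '[[[-0.6,-0.3,-5,15,30,5,-1],[-1.3,-0.6,-10,30,60,10,-1],[-2,-1,-15,45,90,15,-1],[-3.2,-1.6,-20.6,60,120,20,-1],[-3.2,-1.6,-20.6,67,148,22,-1]]]' >/dev/null
python3 - <<'E'
from h import *; from go import go
go(621,252,175,60.4)
K=calibration("wrist");im=get_image("wrist");cv2.imwrite("pics/w4.png",im[:,:,::-1])
for d in boxes_of("square_bar_center","wrist")[:3]:
    print(np.round(d["extent"]),d["conf"])
    try:print(bar("wrist",im,d["extent"],.024,K))
    except Exception as e:print(e)
E
```

```text
turn [0.  0.1 0. ] shift [  1.4   1.4 146. ] F [ 0.1 -0.8  0.7] gap 1.0 t 9.4
[263. 183.  31.  82.] 0.82
[611.9 257.   50.   26.1 -30.2]
[303. 287.  34.  75.] 0.72
[693.9 261.1   2.8   0.   60.4]
[336.  74.  83.  97.] 0.57
attempt to get argmax of an empty sequence
```

View pics/w4.png

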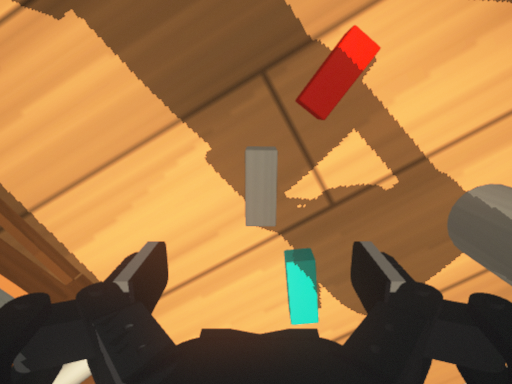

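The grey block is at (261,187), aligned with the fingers. Red is at (338,73) and turquoise at (301,287), both to be left alone. I'll work out its centre from the outline.

```bash
python3 - <<'E'
from h import *; from go import go
K=calibration("wrist")
P=[ray("wrist",p,.028,K)*1000 for p in [(246.5,148),(276.5,148),(246.5,221),(275.5,221)]]
print(np.round(P,1), np.mean(P,0))
m=np.mean(P,0); go(m[0],m[1],175,60.2)
E
```

```text
[[584.9 259.2  28. ]
 [597.4 281.2  28. ]
 [641.3 226.3  28. ]
 [654.2 248.9  28. ]] [619.45999362 253.92421852  28.        ]
turn [-0.   0.   0.1] shift [  4.    1.4 145.3] F [-0.2 -0.9 -1. ] gap 0.998 t 9.5
```

```bash

python3 -m pendant '[[[0,0,0,3,1.4,40,-1],[0,0,0,3,1.4,80,-1],[0,0,0,3,1.4,115,-1],[0,0,0,3,1.4,135,-1],[0,0,0,3,1.4,145,-1]]]'
python3 -m pendant '[[[0,0,0,0,0,0,-1],[0,0,0,0,0,0,1],[0,0,0,0,0,0,1],[0,0,0,0,0,0,1],[0,0,0,0,0,0,1]]]' 60
python3 -m pendant '[[[0,0,0,0,0,0,1],[0,0,0,0,0,0,1]]]'
python3 go.py 570 -259 300 -2
```

```text
time_s: 10.0
tool_pos: [0.6191, 0.2508, 0.1748]
tcp_rot: [0.257, 0.966, -0.001, -0.0]
force: [-0.5, -0.3, 0.4]
finger_gap: 0.998
finger_force: 0.0
time_s: 10.5
tool_pos: [0.6199, 0.2525, 0.178]
tcp_rot: [0.256, 0.967, 0.001, 0.002]
force: [-0.6, -0.2, 0.5]
finger_gap: 0.334
finger_force: 0.1
time_s: 10.7
tool_pos: [0.62, 0.2525, 0.1782]
tcp_rot: [0.256, 0.967, 0.001, 0.002]
force: [-1.6, -1.0, 6.3]
finger_gap: 0.315
finger_force: 60.9
0.1734
turn [ 0.2  0.1 62.3] shift [-210.5 -468.8 -122. ] F [-1.6 -1.   6.3] gap 0.315 t 10.7
```

```bash

python3 -m pendant '[[[0,0,0,0,0,-15,1],[0,0,0,0,0,-50,1],[0,0,0,0,0,-95,1],[0,0,0,0,0,-125,1],[0,0,0,0,0,-135,1]]]'
python3 -m pendant '[[[0,0,7,-20,-44,0,1],[0,0,14,-40,-88,0,1],[0,0,21,-60,-132,0,1],[0,0,28,-80,-176,0,1],[0,0,34,-100,-220,0,1]]]'
python3 go.py 570 -259 310 -2
```

```text
time_s: 11.2
tool_pos: [0.6195, 0.2526, 0.3168]
tcp_rot: [0.256, 0.967, 0.002, 0.004]
force: [1.4, 0.2, -3.8]
finger_gap: 0.315
finger_force: 60.2
time_s: 11.7
tool_pos: [0.5964, 0.0101, 0.3113]
tcp_rot: [0.53, 0.848, 0.0, 0.001]
force: [0.7, -0.6, -4.9]
finger_gap: 0.315
finger_force: 60.6
0.1734
turn [ 0.1  0.  28. ] shift [-230.3 -141.7    1.2] F [ 0.7 -0.6 -4.9] gap 0.315 t 11.7
```

```bash

python3 -m pendant '[[[0,0,6,-40,-25,0,1],[0,0,12,-80,-50,0,1],[0,0,18,-120,-75,0,1],[0,0,24,-160,-100,0,1],[0,0,28,-200,-123,0,1]]]' >/dev/null
python3 go.py 570 -259 187 -2
```

```text
0.1734
turn [ 0.1 -0.   0. ] shift [-35.5  -3.6 124.2] F [ 0.9  0.7 -5. ] gap 0.314 t 12.2
```

```bash

python3 -m pendant '[[[0,0,0,-35,-3.5,5,1],[0,0,0,-35,-3.5,40,1],[0,0,0,-35,-3.5,80,1],[0,0,0,-35,-3.5,105,1],[0,0,0,-35,-3.5,116,1]]]'
python3 -m pendant '[[[0,0,0,0,0,3,1],[0,0,0,0,0,6,1],[0,0,0,0,0,8,1],[0,0,0,0,0,8,1]]]'
```

```text
time_s: 12.7
tool_pos: [0.5703, -0.2564, 0.1926]
tcp_rot: [0.718, 0.696, 0.0, -0.002]
force: [-0.9, 0.3, -4.2]
finger_gap: 0.32
finger_force: 60.5
time_s: 13.1
tool_pos: [0.5715, -0.2569, 0.189]
tcp_rot: [0.718, 0.696, 0.001, 0.002]
force: [0.3, 0.1, -4.4]
finger_gap: 0.313
finger_force: 60.5
```

```bash

python3 -m pendant '[[[0,0,0,0,0,1.5,1],[0,0,0,0,0,2.5,1],[0,0,0,0,0,2.5,1]]]'
python3 -m pendant '[[[0,0,0,0,0,0,0],[0,0,0,0,0,0,0],[0,0,0,0,0,0,0],[0,0,0,0,0,0,0]]]'
python3 -m pendant '[[[0,0,0,0,0,-30,0],[0,0,0,0,0,-70,0],[0,0,0,0,0,-110,0],[0,0,0,0,0,-150,0],[0,0,0,0,0,-160,0]]]'
python3 -m pendant '[[[0,0,0,40,10,0,0],[0,0,0,80,20,0,0],[0,0,0,120,30,0,0],[0,0,0,160,40,0,0],[0,0,0,200,50,0,0]]]'
python3 - <<'E'
from h import *
im=get_image("top");a=cv2.resize(im[90:290,130:397,::-1],None,fx=2,fy=2)
b=get_image("scene")[100:350,90:357,::-1];b=cv2.resize(b,(int(267*1.45),int(250*1.45)))[:400]
c=np.zeros((400,a.shape[1]+b.shape[1],3),np.uint8)[:,:];c[:a.shape[0],:a.shape[1]]=a;c[:b.shape[0],a.shape[1]:]=b
cv2.imwrite("pics/end.png",cv2.resize(c,(800,int(400*800/c.shape[1]))))
E
```

```text
time_s: 13.4
tool_pos: [0.5714, -0.2569, 0.1862]
tcp_rot: [0.718, 0.696, 0.001, 0.001]
force: [-0.4, 1.7, 1.0]
finger_gap: 0.315
finger_force: 61.3
time_s: 13.8
tool_pos: [0.5713, -0.2569, 0.1858]
tcp_rot: [0.718, 0.696, 0.001, 0.001]
force: [0.2, 0.1, -1.2]
finger_gap: 0.501
finger_force: 0.0
time_s: 14.3
tool_pos: [0.5711, -0.2569, 0.3507]
tcp_rot: [0.718, 0.696, 0.002, 0.004]
force: [0.7, 0.0, 0.9]
finger_gap: 0.498
finger_force: 0.0
time_s: 14.8
tool_pos: [0.627, -0.0568, 0.3454]
tcp_rot: [0.718, 0.696, 0.001, 0.001]
force: [0.7, -0.8, -0.4]
finger_gap: 0.497
finger_force: 0.0
```

View pics/end.png

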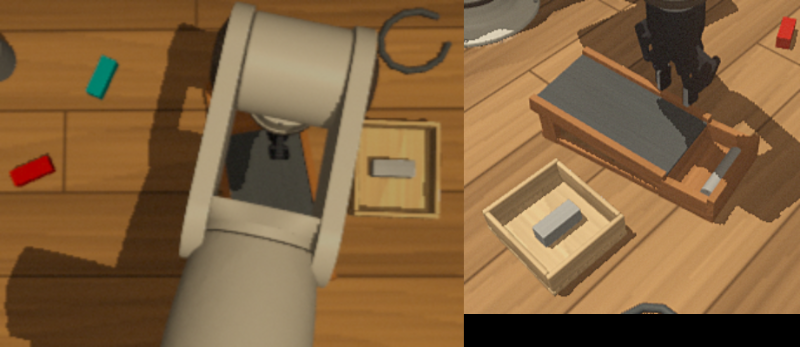

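The square bar lies flat in the box (composite pixel (555,222)), the round one is in the tray (718,170), and the gripper is clear of both.

```bash
python3 -m pendant '[[[0,0,0,0,0,0,0],[0,0,0,0,0,0,0]]]' >/dev/null; python3 -c "
from plant import arm
print(arm.sign_off())"
```

```text
the job is handed in; nothing more can be done
None
```

The round bar rolled by itself down the ramp into the catch tray, the square bar is in the wooden box, and I handed the job in at about 15 s.

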